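# Count the red-marked colony and store it

## Task

On the blue colony counter, lightly press the red dot on the culture dish with the fingertips until the white plate under the dish has sunk about half-way, and let it come up again. Then press the green key right down to store the count, let go of it and withdraw. Touch none of the blue dots, press neither of the other two keys, do not lift or shift the dish, and leave the bottle, spare dishes and marker pen where they are.

Things in the scene. Friction and masses are not known exactly. Their poses are not given: they have to be found in the camera images.
- counter: blue colony counter fixed to the bench: flat case 250 mm deep (its x) by 350 mm wide (its y), flat top 60 mm above the bench; origin at the centre of its underside. White round plate on its +y half, keys in a row along x on its -y half, with a light-blue display (only a picture) beyond them
- plate (a joint): how far the white plate under the dish is pressed down, m: 0 up, 0.008 fully down. It slides straight down on a spring: starts to give at about 2 N on the dish, is half-way (4 mm) at about 5 N, fully down at about 8 N, then rigid; it comes up by itself. More than 15 N on the dish is too hard
- plate_mid (a point): centre of the plate's upper face, 74 mm above the bench with the plate up. The plate is 116 mm across, with a collar 6 mm high whose inner diameter is 96 mm, in which the dish lies
- dish: loose round culture dish lying bottom up inside the plate's collar, 92 mm across, 14 mm high, pale yellow, 60 g; origin at the centre of its underside, z up. Four raised dots stand on its top face, at 90 degree steps, 28 mm from the centre; the red one is on the dish's +x axis
- red_dot: the raised red dot on the dish, the one to press: 14 mm across, 3 mm high; origin at the centre of its underside
- red_dot_top (a point): centre of the red dot's top face, 91 mm above the bench with the plate up; the nearest blue dots are 40 mm away, centre to centre
- blue_dot_a: raised dark blue dot, 14 mm across, 3 mm high, on the culture dish, 28 mm from its centre; origin at the centre of its underside. Not to be touched
- blue_dot_b: raised dark blue dot, 14 mm across, 3 mm high, on the culture dish, 28 mm from its centre; origin at the centre of its underside. Not to be touched
- blue_dot_c: raised dark blue dot, 14 mm across, 3 mm high, on the culture dish, 28 mm from its centre; origin at the centre of its underside. Not to be touched
- green_key (a joint): travel of the green key, m: 0 up, 0.005 fully pressed; slides straight down against a spring, 1.5 N to start and 5 N fully down, and returns by itself
- yellow_key (a joint): travel of the yellow key, m: 0 up, 0.005 fully pressed; slides straight down against a spring, 1.5 N to start and 5 N fully down, and returns by itself
- white_key (a joint): travel of the white key, m: 0 up, 0.005 fully pressed; slides straight down against a spring, 1.5 N to start and 5 N fully down, and returns by itself
- green_key_top (a point): centre of the top of the green round key when up: cap 20 mm across, standing 6 mm above a black round housing 36 mm across; the cap's top is 78 mm above the bench. The three keys stand in a row 50 mm apart on the case's top; their order varies
- yellow_key_top (a point): centre of the top of the yellow round key when up: cap 20 mm across, standing 6 mm above a black round housing 36 mm across; the cap's top is 78 mm above the bench. The three keys stand in a row 50 mm apart on the case's top; their order varies
- white_key_top (a point): centre of the top of the white round key when up: cap 20 mm across, standing 6 mm above a black round housing 36 mm across; the cap's top is 78 mm above the bench. The three keys stand in a row 50 mm apart on the case's top; their order varies
- spray_bottle: loose clear spray bottle with an orange and white head, 80 mm across, 195 mm tall, standing on the bench beside the counter's key side; origin at the centre of its underside
- spare_dish_a: loose closed culture dish with a paper label, 92 mm across, 16 mm high, on the bench beside the counter's plate side; origin at the centre of its underside
- spare_dish_b: another spare closed dish, just like spare_dish_a
- marker: loose marker pen lying on the bench in front of the counter, 135 mm long (its y), 14 mm thick, white with a black cap; origin near its middle on the underside
Mind the look-alikes: they are no part of the job. Leave any pink or purple look-alike of the dish alone.

How it is judged:
By the outcome, as a careful person would: the job done as asked, in the order asked, and still so for the second after the job is handed in, with the robot touching nothing.
It also fails if it takes over 48 s, if anything falls off the work surface, if the arm or the gripper's body presses on something with over 40 N, if the wrist force passes 120 N, or if a joint passes its speed limit or range.

## Robot

A 7-joint arm with a two-finger parallel gripper is mounted at the origin on the work surface. World frame = base frame: x ahead of the robot, y to its left, z up, the work surface at z = 0. Lengths are in mm, angles in rad, forces in N, time in s.
With the tool pointing down it reaches from about 350 to 775 mm from the base axis. Payload 3.1 kg.
Tool frame: the origin (TCP) lies midway between the tips of the shut fingers; the grasp point (between the pads) lies 19 mm behind it (env.pinch_z is the distance from the TCP to the grasp point, in mm); z points along the fingers, y is the line along which they close (so a half turn about z gives the same grasp; the last joint's range is limited). The gripper opens to 85 mm and grips with 20 to 120 N. Pads are 22 mm wide; open, the fingers measure 114 mm over their backs; the gripper's body (76 mm by 85 mm) begins 54 mm behind the grasp point. The pads swing forward as they close: fully open they stand 13 mm farther back than shut.
Start: joints at [-1.376, 0.311, 0.014, 1.512, -0.004, 1.319, -0.027], TCP at [128.997, 534.675, 231.304] pointing down, gripper open.
Joint ranges: [-2.7, 2.7], [-0.3, 1.91], [-1.27, 1.3], [0.12, 2.57], [-1.44, 4.58], [0.2, 2.03], [-3.05, 3.05]. Speed limits (rad/s): [2.79, 2.79, 3.14, 3.14, 3.14, 3.14, 3.14].

## Interface

Orientations are given as a unit quaternion [w, x, y, z].
In Python, from bench import env, vision gives the robot as it stands. The module is installed in compiled form; this text tells all that it offers.
- The arm moves only by the shell command python3 -m handwheel 'ROWS' [OPENING] [FORCE]. ROWS is text: rows parted by semicolons, each of 4 numbers parted by spaces: the shift along the tool's x, y, z in mm, then the turn about the tool's z in degrees. A call has 1 to 5 rows; each row shifts and turns the commanded pose from where the row before left it, along the tool's axes as they then stand; what a row does not reach is not made up. A row lasts 1/8 s, in which the tool goes at most 62.5 mm and 10.7 degrees, less where a joint would pass 70% of its speed; a pose out of reach is approached as far as the arm can. A call is refused whole if a number of a shift passes 62.5 or a number of a turn 10.7, either way. A call with a gripper value outside its range is refused whole. OPENING is the gripper's target within -1 to 1 (shut at 1, half-way at 0, fully open at -1), set as the call begins (- or left out, the last holds). The fingers move at their own pace and stop on an object; FORCE is the grip in N (left out, the last holds). Time passes only in rows, so rows that do not move let the fingers close. It gives the time, the measured TCP pose, the force, the opening and the grip force at its end, in the units of the state.
- env.get_obs(): the state, without advancing time (a new reading comes with each control period).
- vision.grab_frame(name): name is "scene" or "top"; returns a dict with "image" (400x640x3 uint8, red, green, blue), "fx", "fy", "cx", "cy" (pixels), "R" (3x3) and "t" (3): a world point X has camera coordinates R X + t. Camera axes: x right, y down, z forward; pixel columns grow to the right and rows downward; lengths in mm; the calibration is good to about 2 mm. A picture is of the moment at which its call begins. There is no depth.
- env.job_done(): hands the job in; it is judged then, once.
The state is a dict: "t": time; "joint_pos": joint angles; "joint_vel": joint speeds; "joint_torque": joint torques, N m; "eef_pos": TCP position; "eef_rot": TCP orientation; "contact_force": force on the tool from outside, world axes, zero at the start; "wrist_torque": the same for the moment, N m; "opening": finger opening in mm; "grasp_force": force on a finger pad.
Only numpy, scipy, OpenCV 4.12 (cv2) and the standard library are available. Lean on these libraries where they do the work, as an engineer would, in place of code of your own. Each camera call takes 0.05 s, during which the arm holds its last target. There are 200 camera calls.

## Working session

There is one attempt and no reset: what is moved stays moved. The work goes in short steps, Python scripts to look and compute and a shell command to move; the robot and the scene stay as the last step left them, time stands still between calls to the robot, and variables do not carry over. Pictures are saved under pics/ and viewed, at most 10 in all, crops included, and the job is handed in when it is done.

```bash
mkdir -p pics; cat > h.py <<'E'
from bench import env, vision
import cv2, numpy as np
def grab(n,fn=None):
    f=vision.grab_frame(n)
    if fn: cv2.imwrite('pics/'+fn,cv2.cvtColor(f['image'],cv2.COLOR_RGB2BGR))
    return f
def ray(f,u,v,z):
    R=np.array(f['R']);t=np.array(f['t'])
    c=-R.T@t; d=R.T@np.array([(u-f['cx'])/f['fx'],(v-f['cy'])/f['fy'],1])
    return c+d*(z-c[2])/d[2]
def proj(f,X):
    p=np.array(f['R'])@np.array(X)+np.array(f['t']); return f['fx']*p[0]/p[2]+f['cx'],f['fy']*p[1]/p[2]+f['cy']
E
python3 - <<'E'
from h import *
np.set_printoptions(precision=3,suppress=True)
for n in("top","scene"):
    f=grab(n,n+'1.png'); print(n,f['fx'],-np.array(f['R']).T@np.array(f['t']))
o=env.get_obs(); print({k:np.round(v,3) for k,v in o.items()})
E
```

```text
top 373.9233576990866 [431.765  12.871 889.172]
scene 423.65816913185864 [1045.109 -251.482  925.262]
{'t': np.float64(0.1), 'joint_pos': array([-1.376,  0.312,  0.014,  1.513, -0.004,  1.319, -0.027]), 'joint_vel': array([-0.   , -0.001, -0.001, -0.003,  0.   ,  0.001,  0.002]), 'joint_torque': array([  0.   , -38.085,   0.146, -23.124,   0.012,   0.008,  -0.   ]), 'eef_pos': array([128.867, 534.014, 230.325]), 'eef_rot': array([-0.   ,  0.118,  0.993, -0.001]), 'contact_force': array([0.169, 0.606, 1.016]), 'wrist_torque': array([-0.001, -0.025,  0.047]), 'grasp_force': np.float64(0.0), 'opening': np.float64(85.601)}
```

View pics/top1.png

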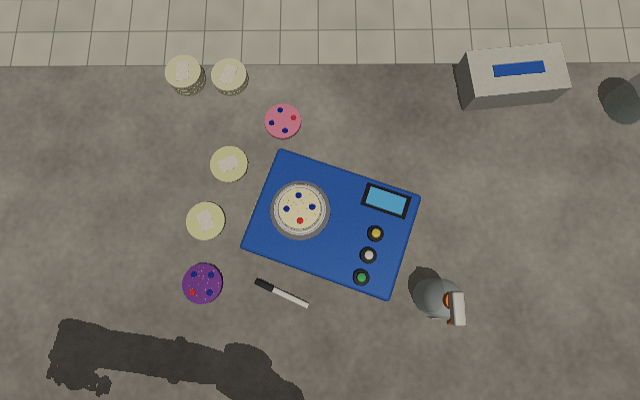

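View pics/scene1.png

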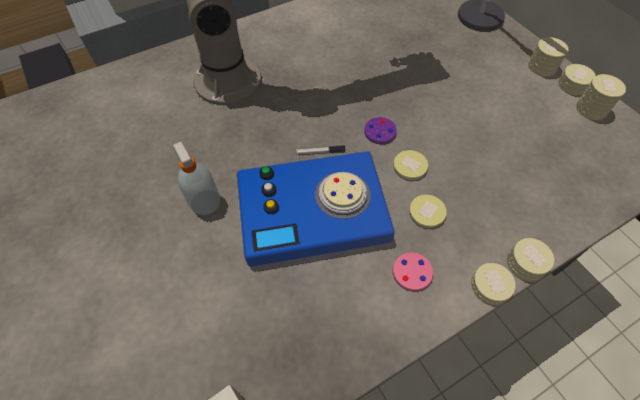

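The top view shows the counter with the dish at (300,208), its red dot at (300,220) and the green key at (361,277). The scene view has the same red dot at (337,180) and the green key at (266,172). The pink and purple dishes are look-alikes.

```bash
cat >> h.py <<'E'
def blob(f,kind,u0,v0,r=14):
    im=f['image'].astype(int); R,G,B=im[...,0],im[...,1],im[...,2]
    m={'red':(R>G+70)&(R>B+70),'green':(G>R+40)&(G>B+30),'blue':(B>R+50)&(B>G+50)}[kind].astype(np.uint8)
    k=np.zeros_like(m); cv2.circle(k,(int(u0),int(v0)),r,1,-1); m&=k
    n,l,s,c=cv2.connectedComponentsWithStats(m)
    if n<2: return None
    i=1+np.argmax(s[1:,4]); return c[i],s[i,4]
def tri(a,ua,b,ub):
    A=[];y=[]
    for f,(u,v) in((a,ua),(b,ub)):
        R=np.array(f['R']);t=np.array(f['t'])
        for k,(p,c,fo) in enumerate(((u,f['cx'],f['fx']),(v,f['cy'],f['fy']))):
            w=(p-c)/fo; A.append(R[k]-w*R[2]); y.append(w*t[2]-t[k])
    return np.linalg.lstsq(np.array(A),np.array(y),rcond=None)[0]
E
python3 - <<'E'
from h import *
np.set_printoptions(precision=1,suppress=True)
a=grab('top');b=grab('scene')
for k,pa,pb,z in(('red',(300,220),(337,180),91),('green',(361,277),(266,172),78)):
    x=blob(a,k,*pa,10);y=blob(b,k,*pb,10);print(k,x,y)
    print(ray(a,*x[0],z),ray(b,*y[0],z),tri(a,x[0],b,y[0]))
for p in((298,195),(286,209),(312,207)):
    x=blob(a,'blue',*p,6); print('blue',x, ray(a,*x[0],91) if x else '')
for p in((375,233),(368,255)): print(ray(a,*p,78))
for p in((256,279),(308,306)): print('pen',ray(a,*p,7))
print('bottle',ray(a,460,310,195))
E
```

```text
red (array([299.6, 220.3]), np.int32(29)) (array([335.8, 179.5]), np.int32(24))
[549.1  64.7  91. ] [550.7  60.9  91. ] [549.   63.6  87.5]
green (array([361.1, 277. ]), np.int32(68)) (array([265.4, 169.6]), np.int32(45))
[429.  -66.1  78. ] [429.6 -69.2  78. ] [428.6 -67.6  75.8]
blue (array([298.1, 194.9]), np.int32(22)) [605.1  68.5  91. ]
blue (array([286. , 208.5]), np.int32(22)) [575.   94.4  91. ]
blue (array([311.7, 206.5]), np.int32(24)) [579.2  38.7  91. ]
[522.6 -98.6  78. ]
[475.2 -82.1  78. ]
pen [424.7 169.8   7. ]
pen [364.2  49.3   7. ]
bottle [ 371.3 -229.7  195. ]
```

Both views agree to about 3 mm: red dot top at about (549.5, 63, 91) and green key at about (429, -67, 78). The dot spacing of 56 mm is right. I'll move above the red dot with the fingers shut.

```bash
python3 -m handwheel '-37 -26 0 0;-37 -26 0 0;-37 -26 0 0;-37 -26 0 0;-37 -26 0 0' 1 20; python3 -m handwheel '-37 -26 0 0;-37 -26 0 0;-37 -26 0 0;-37 -26 0 0;-37 -26 0 0'; python3 -m handwheel '-37 -26 10 0;-37 -26 20 0;-37 -26 30 0;-37 -22 30 0;0 0 0 0'
python3 - <<'E'
from h import *
np.set_printoptions(precision=3,suppress=True)
o=env.get_obs(); print(o['t'],o['eef_pos'],o['eef_rot'],o['contact_force'],o['opening'])
f=grab('scene'); im=cv2.cvtColor(f['image'],cv2.COLOR_RGB2BGR)
print(proj(f,o['eef_pos']))
cv2.imwrite('pics/s2.png',cv2.resize(im[80:280,220:460],None,fx=3,fy=3)[:600,:720])
E
```

```text
t: 0.82
eef_pos: [279.2, 363.6, 231.2]
eef_rot: [0.0, 0.118, 0.993, 0.0]
contact_force: [1.5, -0.6, 0.1]
opening: 0.0
grasp_force: 0.0
t: 1.45
eef_pos: [428.4, 194.0, 231.3]
eef_rot: [0.0, 0.118, 0.993, 0.0]
contact_force: [1.3, 0.1, -0.6]
opening: 0.1
grasp_force: 0.0
t: 2.08
eef_pos: [547.6, 58.5, 138.2]
eef_rot: [-0.002, 0.121, 0.993, -0.003]
contact_force: [-0.3, 0.9, -0.1]
opening: -0.0
grasp_force: 0.0
2.075 [547.578  58.525 138.198] [-0.002  0.121  0.993 -0.003] [-0.323  0.933 -0.096] -0.04900257369395482
(np.float64(334.5226259761779), np.float64(167.22939410337943))
```

View pics/s2.png

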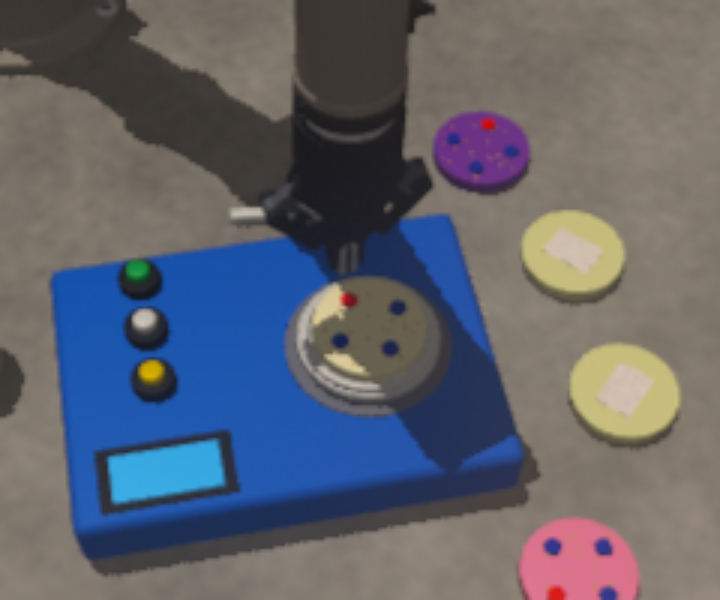

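The shut fingertips are at about pixel (336,170), just above the red dot at (336,180). A small correction of +2 and +4 mm is needed, then I'll descend to just above the dot.

```bash
python3 -m handwheel '-1 4.6 10 0;0 0 12 0;0 0 10 0;0 0 0 0;0 0 0 0'
python3 - <<'E'
from h import *
np.set_printoptions(precision=3,suppress=True)
o=env.get_obs(); print(o['t'],o['eef_pos'],o['eef_rot'],o['contact_force'])
f=grab('scene','s3f.png'); im=cv2.cvtColor(f['image'],cv2.COLOR_RGB2BGR)
g=grab('top'); im2=cv2.cvtColor(g['image'],cv2.COLOR_RGB2BGR)
print(proj(f,o['eef_pos']),proj(f,[549.5,63,91]))
a=cv2.resize(im[140:230,295:385],None,fx=5,fy=5,interpolation=cv2.INTER_CUBIC);b=cv2.resize(im2[170:260,255:325],None,fx=5,fy=5,interpolation=cv2.INTER_CUBIC)
cv2.imwrite('pics/s3.png',np.hstack([a,b])[:600,:800])
E
```

```text
t: 2.75
eef_pos: [550.3, 67.5, 109.5]
eef_rot: [0.0, 0.118, 0.993, 0.0]
contact_force: [0.1, -1.2, 0.7]
opening: -0.3
grasp_force: 0.0
2.75 [550.323  67.479 109.548] [0.    0.118 0.993 0.   ] [ 0.147 -1.172  0.719]
(np.float64(338.1917079891035), np.float64(173.74884060525423)) (np.float64(336.2534579745447), np.float64(178.79666959315318))
```

View pics/s3.png

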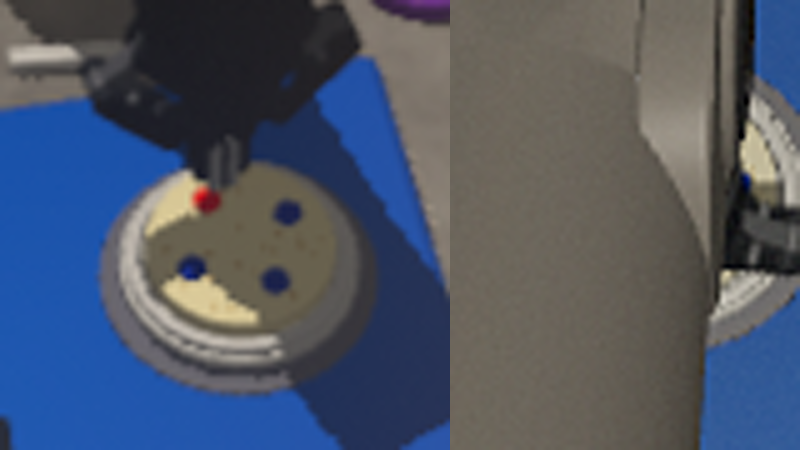

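The fingertips at crop (225,165) sit slightly right of the dot at (207,200), because the earlier pose had not settled. I'll correct by -4.4 mm in tool y and come down to about 95 mm.

```bash
python3 -m handwheel '0 -4.4 0 0;0 0 7 0;0 0 7 0;0 0 0 0;0 0 0 0'; python3 -m handwheel '0 0 0 0;0 0 0 0'
python3 - <<'E'
from h import *
np.set_printoptions(precision=3,suppress=True)
for i in range(3):
    f=grab('scene'); o=env.get_obs(); print(o['t'],o['eef_pos'],o['contact_force'])
im=cv2.cvtColor(f['image'],cv2.COLOR_RGB2BGR)
print(proj(f,o['eef_pos']))
cv2.imwrite('pics/s4.png',cv2.resize(im[140:230,295:385],None,fx=6,fy=6,interpolation=cv2.INTER_CUBIC))
E
```

```text
t: 3.48
eef_pos: [549.1, 63.3, 95.2]
eef_rot: [-0.0, 0.118, 0.993, -0.0]
contact_force: [0.1, -0.4, 0.1]
opening: -0.2
grasp_force: 0.0
t: 3.72
eef_pos: [549.3, 63.2, 95.5]
eef_rot: [0.0, 0.118, 0.993, 0.0]
contact_force: [-0.0, 0.2, -1.0]
opening: 0.2
grasp_force: 0.0
3.775 [549.299  63.256  95.504] [0.098 0.237 0.217]
3.825 [549.266  63.231  95.442] [ 0.275 -0.283 -0.317]
3.875 [549.218  63.256  95.406] [ 1.104  0.077 -0.482]
(np.float64(336.31686213118957), np.float64(177.60960615974562))
```

View pics/s4.png

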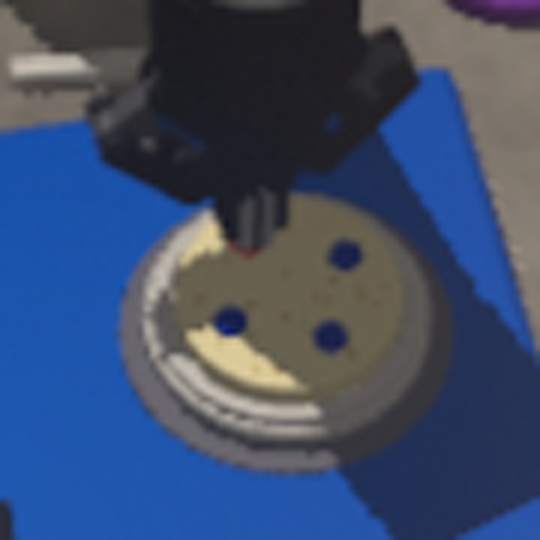

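The fingers now cover the red dot at crop (247,248), and all blue dots are clear. I'll press in small steps while watching the force.

```bash
python3 -m handwheel '0 0 2 0;0 0 2 0;0 0 0 0;0 0 0 0' | egrep 'eef_pos|force'; python3 -m handwheel '0 0 1 0;0 0 0 0;0 0 0 0'| egrep 'eef_pos|force'; python3 -m handwheel '0 0 1 0;0 0 0 0;0 0 0 0'| egrep 'eef_pos|force'
python3 - <<'E'
from h import *
np.set_printoptions(precision=2,suppress=True)
for i in range(3):
    f=grab('scene'); o=env.get_obs(); print(o['t'],o['eef_pos'],o['contact_force'],o['wrist_torque'])
E
```

```text
eef_pos: [549.1, 63.2, 91.2]
contact_force: [0.1, 0.4, -0.7]
grasp_force: 0.0
eef_pos: [549.1, 63.1, 90.5]
contact_force: [-0.6, -0.1, 2.9]
grasp_force: 1.2
eef_pos: [549.1, 63.2, 89.4]
contact_force: [-1.0, -0.6, 3.0]
grasp_force: 1.6
5.175 [549.11  63.15  89.34] [-1.81 -0.47  3.96] [0.01 0.3  0.02]
5.225 [549.1   63.18  89.34] [-1.65 -0.19  2.8 ] [-0.09  0.32  0.01]
5.275 [549.09  63.2   89.32] [-1.   -0.17  3.37] [-0.03  0.33  0.03]
```

Contact came at 91 mm, and the force follows the spring law. About 2.4 mm more gives half-way.

```bash
python3 -m handwheel '0 0 1.2 0;0 0 0 0;0 0 0 0' | egrep 'eef_pos|force'; python3 -m handwheel '0 0 1.2 0;0 0 0 0;0 0 0 0'| egrep 'eef_pos|force'
python3 - <<'E'
from h import *
np.set_printoptions(precision=2,suppress=True)
for i in range(4):
    f=grab('scene'); o=env.get_obs(); print(o['t'],o['eef_pos'],o['contact_force'])
E
```

```text
eef_pos: [549.1, 63.2, 88.2]
contact_force: [-2.0, 1.2, 4.0]
grasp_force: 2.0
eef_pos: [549.1, 63.2, 87.0]
contact_force: [-0.9, -0.5, 5.0]
grasp_force: 2.5
6.075 [549.1   63.23  86.97] [-2.1  -0.06  4.52]
6.125 [549.13  63.19  86.98] [-1.87 -0.7   4.8 ]
6.175 [549.11  63.18  86.97] [-2.33 -0.27  4.17]
6.225 [549.1   63.2   86.95] [-1.91  0.24  6.07]
```

The plate is half-way at 87.0 mm and about 5 N. I'll release gently, rise, and move over the green key.

```bash
python3 -m handwheel '0 0 -2 0;0 0 -2 0;0 0 -2 0;0 0 -5 0;0 0 -10 0' | egrep 'eef_pos|force'; python3 -m handwheel '0 0 -20 0;0 0 -10 0;0 0 0 0;22 -39 0 0;22 -39 0 0' >/dev/null;  python3 -m handwheel '22 -39 0 0;20 -38 0 0;0 0 10 0;0 0 10 0;0 0 0 0' >/dev/null; python3 -m handwheel '0 0 0 0;0 0 0 0;0 0 0 0'
python3 - <<'E'
from h import *
np.set_printoptions(precision=2,suppress=True)
f=grab('scene');o=env.get_obs(); im=cv2.cvtColor(f['image'],cv2.COLOR_RGB2BGR)
print(o['t'],o['eef_pos'],proj(f,o['eef_pos']))
r=blob(f,'red',336,179,10); print(r, ray(f,*r[0],91) )
cv2.imwrite('pics/s5.png',cv2.resize(im[130:230,230:380],None,fx=5,fy=5,interpolation=cv2.INTER_CUBIC))
E
```

```text
eef_pos: [548.8, 63.2, 107.9]
contact_force: [0.1, -0.3, -0.3]
grasp_force: 0.0
t: 8.48
eef_pos: [429.6, -67.2, 118.1]
eef_rot: [0.0, 0.118, 0.993, -0.0]
contact_force: [-0.2, 0.3, -0.8]
opening: 0.1
grasp_force: 0.0
8.525 [429.48 -67.22 118.08] (np.float64(264.0243386704399), np.float64(159.31394123288356))
(array([335.72, 179.4 ]), np.int32(25)) [550.37  60.98  91.  ]
```

View pics/s5.png

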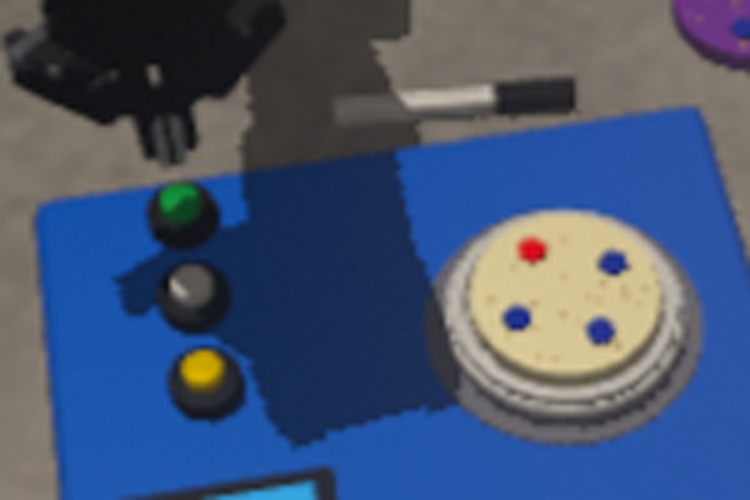

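The dish has not moved (red dot still at pixel (335.7,179.4)) and the plate is up. The fingers at crop (170,150) are in line above the green key at (180,203), so I'll press it.

```bash
python3 -m handwheel '0 0 12 0;0 0 12 0;0 0 10 0;0 0 3 0;0 0 0 0' | egrep 'eef_pos|force'; python3 -m handwheel '0 0 2 0;0 0 2 0;0 0 0 0;0 0 0 0'| egrep 'eef_pos|force'; python3 -m handwheel '0 0 2 0;0 0 0 0;0 0 0 0'| egrep 'eef_pos|force'; python3 -m handwheel '0 0 1 0;0 0 0 0;0 0 0 0'| egrep 'eef_pos|force'
```

```text
eef_pos: [428.5, -67.3, 80.6]
contact_force: [-1.2, 0.2, 1.4]
grasp_force: 0.8
eef_pos: [429.3, -67.4, 77.1]
contact_force: [-2.2, 0.1, 4.5]
grasp_force: 2.0
eef_pos: [429.3, -67.4, 76.0]
contact_force: [-5.3, -0.4, 12.3]
grasp_force: 6.5
eef_pos: [429.4, -67.4, 75.8]
contact_force: [-7.6, -0.2, 20.4]
grasp_force: 10.2
```

Stiffening at 75.8 mm came 5 mm after first contact at about 80.7. That is higher than the 78 mm expected, so I'll look before pressing on.

```bash
python3 - <<'E'
from h import *
np.set_printoptions(precision=3,suppress=True)
f=grab('scene');o=env.get_obs(); im=cv2.cvtColor(f['image'],cv2.COLOR_RGB2BGR)
print(o['t'],o['eef_pos'],o['eef_rot'],o['contact_force'],o['wrist_torque'],o['opening'],proj(f,o['eef_pos']))
for k in('yellow','white'): pass
print(blob(f,'green',265,172,12))
cv2.imwrite('pics/s6.png',cv2.resize(im[130:220,220:320],None,fx=6,fy=6,interpolation=cv2.INTER_CUBIC))
E
```

```text
10.45 [429.363 -67.384  75.812] [0.    0.118 0.993 0.001] [-7.445  0.168 19.722] [0.206 1.652 0.015] -0.2453604092126583 (np.float64(266.11231181483055), np.float64(169.79712501469066))
None
```

View pics/s6.png

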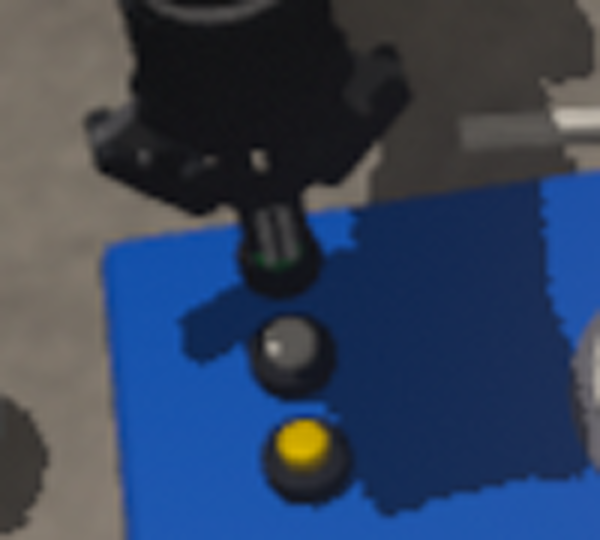

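The fingers sit squarely on the green cap at crop (277,255), clear of the white and yellow keys. The readings run like the key's spring over its 5 mm, then rigid at 20 N, so it is fully down. I'll release and withdraw.

```bash
python3 -m handwheel '0 0 -2 0;0 0 -2 0;0 0 -2 0;0 0 -2 0;0 0 0 0' | egrep 'eef_pos|force'; python3 -m handwheel '0 0 -5 0;0 0 -15 0;0 0 -30 0;0 0 -40 0;0 0 -20 0' >/dev/null;  python3 -m handwheel '25 0 -10 0;25 0 0 0;0 0 0 0;0 0 0 0;0 0 0 0'
python3 - <<'E'
from h import *
f=grab('scene');im=cv2.cvtColor(f['image'],cv2.COLOR_RGB2BGR)
print(blob(f,'green',265,170,10),blob(f,'red',336,179,10))
cv2.imwrite('pics/s7.png',cv2.resize(im[70:310,150:470],None,fx=2.4,fy=2.4,interpolation=cv2.INTER_CUBIC))
E
```

```text
eef_pos: [429.8, -67.2, 81.9]
contact_force: [-0.0, 0.4, -0.2]
grasp_force: 0.0
t: 12.32
eef_pos: [381.4, -55.9, 202.1]
eef_rot: [0.0, 0.118, 0.993, -0.0]
contact_force: [-0.7, 0.6, 0.8]
opening: -0.0
grasp_force: 0.0
(array([265.32142857, 170.        ]), np.int32(28)) (array([335.75, 179.5 ]), np.int32(24))
```

View pics/s7.png

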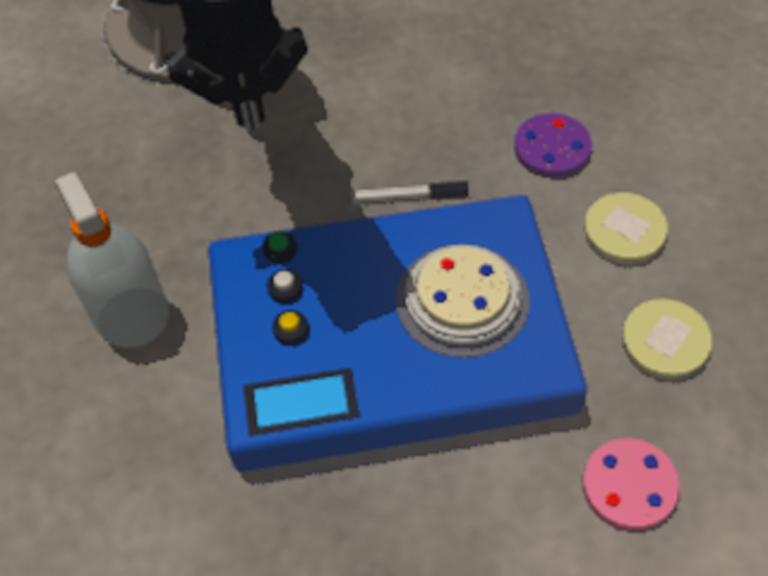

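The key is up again (green cap at pixel (265,170)) and the red dot is unchanged at (335.8,179.5). The bottle, marker pen and spare dishes stand where they were, and the arm is clear. Handing in.

```bash
python3 -c "
from bench import env
print(env.job_done())"
```

```text
the job is handed in; nothing more can be done
None
```

I pressed the red dot to about half-way (4 mm, about 5 N) and let it come up, then pressed the green key about 5 mm to a firm stop (20 N), released it, withdrew and handed the job in; the key met the fingers about 3 mm higher than stated, so "fully down" is inferred from its travel and force.

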